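# Lock the tube rack on the shaker with its T-key

### The job

Lock the tube rack down on the shaker for its run: take the red T-key from its grey parking block, pass its T-head down through the slot in the lock tower, press it down against the spring, turn it a quarter turn clockwise to the stop, and let the spring lift it home so that it stays locked by itself. The rack's exact place on its rails is not known, so feel gently for the slot and never force the key; leave the bottle, jar and slide box alone, and let go of the key at the end.

Things in the scene. Friction and masses are not known exactly. Their poses are not given: they have to be found in the camera images.
- key_mid (a point): Centre of the red-handled T-key, 66 mm tall, 70 g, 33 mm above its underside; z up the shaft, x along both head and flat handle (half a turn looks the same). Red handle 34 (x) by 12 (y) by 42 mm high, its top 33 mm above the point; best gripped across the 12 mm, pads 17 mm above the point. Starts upright, hanging by its collar in the parking block.
- key_head (a point): Centre of the underside of the key's steel T-head, axes as key_mid. From here up: head bar 26 (x) by 9 (y) by 7 mm high, shaft 8 mm thick and 13 mm long, collar disc 26 mm across and 4 mm high (its underside 20 mm above this point), then the handle.
- holder: Grey parking block, fixed, 60 (x) by 50 (y) by 30 mm high, origin at the centre of its underside. A pocket 30 by 14 mm, long along x, holds the key's head loosely, 20 mm deep below the block's top; the key lifts straight out.
- shaker: Grey orbital shaker, fixed, 240 (x) by 260 (y) mm, platform top 75 mm high; origin at the centre of its underside, front to -x. On it a white tube rack with a blue lock tower (56 by 56 by 60 mm) in front of it, clamped on rails along y: hand forces do not slide it. The tube caps start 65 mm beyond the slot on the +x side, up to 10 mm above the tower's top.
- lock_ref (a point): Where the slot's centre, at the top of the tower's 6 mm metal plate, would be if the rack stood at its end stop; axes of the shaker. The rack really stands 3 to 27 mm from there along +y, unmeasured, which this and the other lock_ points ignore; x and z are true. Slot 29 mm long (y), 12 mm wide (x): the head goes in lengthwise along y. Over 45 N between key and lock damages it.
- lock_spring (a point): 10 mm below lock_ref: top of the round black spring plate inside the tower. It (damped) pushes the head up with about 3 N at first touch and 9 N when pressed 10 mm further, where the key's collar lands on the tower's top, a hard stop. Ridges hang 3 mm below the top plate, so the head can turn only with its underside 16 to 20 mm below the plate's top.
- lock_home (a point): 20 mm above lock_ref: the key's centre when locked (add the rack's offset along y). Pressed down, the key turns only clockwise seen from above, a quarter turn to a stop, its head then along x. Let up there, the spring lifts it into a pocket between the ridges until the head meets the plate's underside (6 mm below the plate's top), and holds it; the pocket has about 1.5 mm play.
- reagent_mid (a point): Amber dropper bottle, 42 mm across, 85 mm high, loose; the point is its centre. Leave alone.
- jar_mid (a point): White jar with a green lid, 48 mm across, 70 mm high, loose; the point is its centre. Leave alone.
- slidebox_mid (a point): Blue slide box, 90 by 75 by 32 mm high, loose; the point is its centre. Leave alone.
Things that resemble listed ones, but are neither listed nor needed, are in the scene too. Of the things that look like the part that bears key_mid, the smallest one is meant.

How it is judged:
On the way, in this order (a step that is already met when the one before it is completed fails the run):
1. the T-head is through the slot and pressed down below the ridges under the plate (z of key_mid in the frame of lock_ref below 0.0172 m and x of key_mid in the frame of lock_ref between -0.009 and 0.009 m and y of key_mid in the frame of lock_ref between -0.005 and 0.033 m), for 0.1 s.
2. the key is turned a quarter turn, head across the slot, below the plate (angle between the x axis of key_mid and the x axis of lock_ref, either way round below 0.25 rad and z of key_mid in the frame of lock_ref below 0.0225 m and x of key_mid in the frame of lock_ref between -0.009 and 0.009 m and y of key_mid in the frame of lock_ref between -0.005 and 0.033 m), for 0.2 s.
At the end, for the whole second after the job is handed in: The key sits locked in the tower by itself: its T-head under the plate, lifted home by the spring into its pocket (key's centre 18.3 to 21.6 mm above the plate's top), turned across the slot within 0.25 rad, upright within 0.15 rad, at rest and released (z of key_mid in the frame of lock_ref between 0.0183 and 0.0216 m and angle between the x axis of key_mid and the x axis of lock_ref, either way round below 0.25 rad and angle between key_mid's own z axis and vertical below 0.15 rad and linear speed of key below 0.02 m/s and contact force between the fingers and key below 0.1 N and x of key_mid in the frame of lock_ref between -0.009 and 0.009 m and y of key_mid in the frame of lock_ref between -0.005 and 0.033 m); the robot touches nothing.
It fails at once if the key is pressed against the shaker, rack or lock with more than 45 N (contact force between key and shaker above 45 N).
It fails at once if the dropper bottle is moved by more than 20 mm or tipped (distance of reagent_mid from where it was at the start of the episode above 0.02 m or angle between reagent_mid's own z axis and vertical above 0.35 rad).
It fails at once if the jar is moved by more than 20 mm or tipped (distance of jar_mid from where it was at the start of the episode above 0.02 m or angle between jar_mid's own z axis and vertical above 0.35 rad).
It fails at once if the slide box is moved by more than 20 mm or tipped (distance of slidebox_mid from where it was at the start of the episode above 0.02 m or angle between slidebox_mid's own z axis and vertical above 0.35 rad).
It also fails if it takes over 64 s, if anything falls off the work surface, if the arm or the gripper's body presses on something with over 40 N, if the wrist force passes 120 N, or if a joint passes its speed limit or range.

### The arm

A 6-joint arm with a two-finger parallel gripper is mounted at the origin on the work surface. World frame = base frame: x ahead of the robot, y to its left, z up, the work surface at z = 0. Lengths are in m, angles in rad, forces in N, time in s.
With the tool pointing down it reaches from about 0.25 to 0.775 m from the base axis. Payload 4 kg.
Tool frame: the origin (TCP) lies on the centre line of the jaws, within the pads' length; the fingertips stand 22 mm ahead of it and the grasp point (between the pads) lies 3 mm ahead of it; z points along the fingers, y is the direction in which the jaws open and shut (so a half turn about z gives the same grasp; the last joint's range is limited). The gripper opens to 94 mm and grips with 3 to 60 N. Pads are 16 mm wide; open, the fingers measure 119 mm over their backs; the gripper's body (75 mm by 177 mm) begins 78 mm behind the grasp point.
Start: joints at [1.184, 0.087, 1.371, -0, 1.684, -0.103], TCP at [0.154, 0.528, 0.228] pointing down, gripper open.
Joint ranges: [-3.1, 3.1], [-0.76, 2.03], [0.27, 2.55], [-1.08, 4.22], [0.17, 2.65], [-2.57, 2.57]. Speed limits (rad/s): [2.79, 2.79, 3.14, 3.14, 3.14, 3.14].

### API

Orientations are given as [roll, pitch, yaw] about the fixed x, y, z axes, in that order (R = Rz(yaw) Ry(pitch) Rx(roll)).
In Python, from bench import robot gives the robot as it stands. The module is installed in compiled form; this text tells all that it offers.
- The arm moves only by the shell command python3 -m inch 'ROWS'. ROWS is JSON, a list of rows, each an object with "linear": the shift along the world's x, y, z scaled (see below), a list of three; "twist": the turn about the world's z scaled (see below); "gripper": the opening, from 0 (shut) to 1 (fully open). In form: [{"linear": [x, y, z], "twist": twist, "gripper": gripper}, ...]. A call has 1 to 10 rows; each row is the pose to reach, as a shift and turn from the pose commanded when the call began; what a row does not reach only later rows make up. The controller multiplies each number of a shift by 0.1 m and each number of a turn by 60 degrees. A row lasts 1/12 s, in which the tool goes at most 41.7 mm and 7.16 degrees, less where a joint would pass 70% of its speed; a pose out of reach is approached as far as the arm can. A call with a number of a shift or a turn outside -1 to 1 is refused whole. A call with a gripper value outside its range is refused whole. The fingers move at their own pace and stop on an object; the grip force is fixed at half the most. Time passes only in rows, so rows that repeat a pose let the fingers close. It gives the time, the measured TCP pose, the force and the opening at its end, in the units of the state.
- robot.get_obs(): the state, without advancing time (a new reading comes with each control period).
- robot.snapshot(name): name is "side" or "top"; returns a dict with "image" (400x640x3 uint8, red, green, blue), "depth" (400x640 float32, m along the optical axis (not along the pixel's ray), 0 where there is no reading), "mtx" (3x3 intrinsics, pixels), "k1" (the pictures are not rectified: a ray, as slopes to the right and down, at radius r is drawn at 1 + k1 r^2 times it, then the intrinsics apply), "rvec" (rotation vector, rad) and "tvec" (3), from world to camera coordinates, as OpenCV has them. Camera axes: x right, y down, z forward; pixel columns grow to the right and rows downward; lengths in m; the calibration is good to about 2 mm. A picture is of the moment at which its call begins.
- robot.close_job(): hands the job in, once; it reports no verdict.
The state is a dict: "time": time; "joint_positions": joint angles; "qvel": joint speeds; "joint_torque": joint torques, N m; "tool_pos": TCP position; "ee_rot": TCP orientation; "wrist_force": force on the tool from outside, world axes, zero at the start; "wrist_torque": the same for the moment, N m; "width": finger opening in m.
Only numpy, scipy, OpenCV 4.12 (cv2) and the standard library are available. Lean on these libraries where they do the work, as an engineer would, in place of code of your own. Each camera call takes 0.05 s, during which the arm holds its last target.

## Working session

There is one attempt and no reset: what is moved stays moved. The work goes in short steps, Python scripts to look and compute and a shell command to move; the robot and the scene stay as the last step left them, time stands still between calls to the robot, and variables do not carry over. Pictures are saved under pics/ and viewed, and the job is handed in when it is done.

```bash
mkdir -p pics; cat > h.py <<'E'
import numpy as np, cv2
from bench import robot
def snap(n,f=None):
    s=robot.snapshot(n)
    if f: cv2.imwrite('pics/'+f,s['image'][:,:,::-1])
    return s
def cloud(s):
    d=s['depth'];K=np.array(s['mtx']);h,w=d.shape
    u,v=np.meshgrid(np.arange(w),np.arange(h))
    xd=(u-K[0,2])/K[0,0];yd=(v-K[1,2])/K[1,1]
    x,y=xd.copy(),yd.copy()
    for _ in range(10):
        q=1+s['k1']*(x*x+y*y);x=xd/q;y=yd/q
    P=np.stack([x*d,y*d,d],-1)
    R=cv2.Rodrigues(np.array(s['rvec'],float))[0]
    W=(P-np.array(s['tvec']).ravel())@R
    W[d==0]=np.nan
    return W
E
python3 - <<'E'
from h import *
for n in('top','side'):
    s=snap(n,n+'0.png');np.savez(n+'0.npz',**s)
    W=cloud(s);np.save(n+'W.npy',W)
o=robot.get_obs();print(o)
E
```

```text
{'time': 0.1, 'joint_positions': array([ 1.18390274e+00,  8.78829929e-02,  1.37206520e+00,  1.29895928e-05,
        1.68358638e+00, -1.03123441e-01]), 'qvel': array([-0.00038796, -0.00229506, -0.00395739,  0.00084541,  0.00021653,
        0.00159926]), 'joint_torque': array([ 2.34122839e-03, -3.41251910e+01, -3.03301764e+01,  7.19640311e-02,
        3.04553902e-02, -1.19968663e-04]), 'tool_pos': array([0.15383523, 0.5275954 , 0.22643937]), 'ee_rot': array([-3.13966238e+00, -2.12743480e-04,  2.85782375e+00]), 'wrist_force': array([ 0.6125304 , -0.14009809,  1.39128413]), 'wrist_torque': array([ 0.03116399, -0.05899014, -0.01718542]), 'width': 0.09450250518349429}
```

View pics/top0.png

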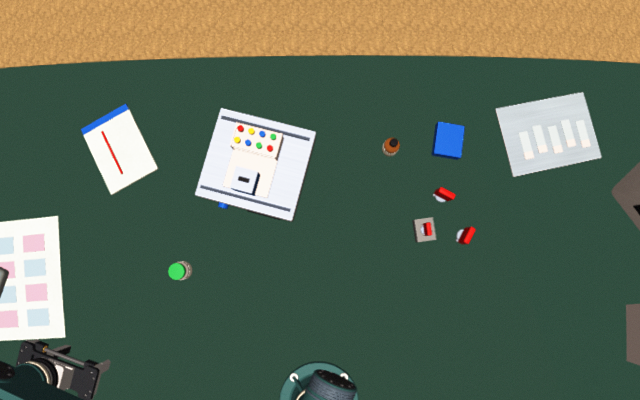

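View pics/side0.png

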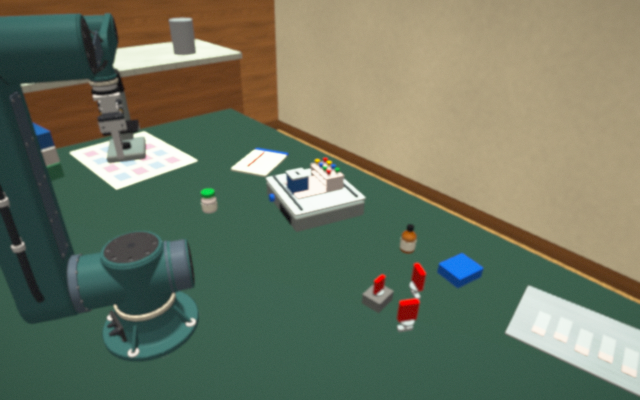

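The top view shows the shaker at about (255,165), with the tower slot near (244,180). The parked key is at (427,229), with two larger decoy keys at (445,195) and (466,235). Next I'll enlarge these and measure.

```bash
python3 - <<'E'
from h import *
im=cv2.imread('pics/top0.png')
a=cv2.resize(im[100:225,190:320],None,fx=6,fy=6,interpolation=cv2.INTER_CUBIC)[:, :780][:600]
b=cv2.resize(im[180:255,400:490],None,fx=8,fy=8,interpolation=cv2.INTER_CUBIC)
a=cv2.resize(im[100:225,190:320],None,fx=4.8,fy=4.8,interpolation=cv2.INTER_CUBIC)
cv2.imwrite('pics/a.png',a);cv2.imwrite('pics/b.png',b)
W=np.load('topW.npy')
hsv=cv2.cvtColor(im,cv2.COLOR_BGR2HSV)
red=((hsv[...,0]<8)|(hsv[...,0]>172))&(hsv[...,1]>150)&(hsv[...,2]>80)
n,l,st,c=cv2.connectedComponentsWithStats(red.astype(np.uint8))
for i in range(1,n):
    if st[i,4]>15:
        P=W[l==i];print(st[i],c[i],np.nanmedian(P,0),np.nanmax(P,0),np.nanmin(P,0))
        Q=P[P[:,2]>np.nanmax(P[:,2])-.008];print(len(Q),Q.mean(0))
# heights near shaker and holder
print(np.round(W[150:222:3,195:320:6,2]*1000).astype(int))
print(np.round(W[215:245,412:440,2]*1000).astype(int))
E
```

```text
[238 125   5   6  24] [240.    127.875] [0.69638522 0.18745626 0.1442886 ] [0.70391406 0.19282461 0.14660414] [0.69098035 0.18254243 0.13936616]
23 [0.69674019 0.18762538 0.14445986]
[102 131  21  43  81] [111.75308642 152.40740741] [0.66740588 0.57284791 0.01570532] [0.73102681 0.6096424  0.02129525] [0.60974546 0.54155649 0.00909768]
64 [0.66986926 0.57497883 0.01640113]
[267 145   6   6  25] [269.48 147.88] [0.64518439 0.1150317  0.14447077] [0.65317237 0.12036924 0.14943241] [0.63919701 0.10824929 0.13984138]
22 [0.64533147 0.11391634 0.14508847]
[435 187  21  14 172] [444.93604651 193.54651163] [ 0.53879795 -0.32795073  0.08461667] [ 0.55488059 -0.3066955   0.09173242] [ 5.24394321e-01 -3.71902656e-01 -4.50459369e-04]
95 [ 0.54042009 -0.3301348   0.08698497]
[424 222   8  14  84] [427.54761905 228.54761905] [ 0.44937832 -0.28149375  0.0734977 ] [ 0.46623065 -0.27706131  0.08195131] [ 0.43318739 -0.30137121  0.0263876 ]
38 [ 0.449913   -0.28370499  0.07636006]
[459 226  17  18 185] [466.96216216 235.08648649] [ 0.43167742 -0.38123027  0.08430277] [ 0.45808705 -0.36749295  0.09294
[... 28229 characters left out ...]
          3                    0
                    -2                    1                    0
                     0                    0                   -4
                    -2                    5                   -5
                     1                    0                    3
                     2                   -3                    1
                     1                   -4                    0
                    -3                   -2                    0
                     1                   -8                    1
                    -1]]<stdin>:16: RuntimeWarning: invalid value encountered in cast
<stdin>:17: RuntimeWarning: invalid value encountered in cast
```

View pics/a.png

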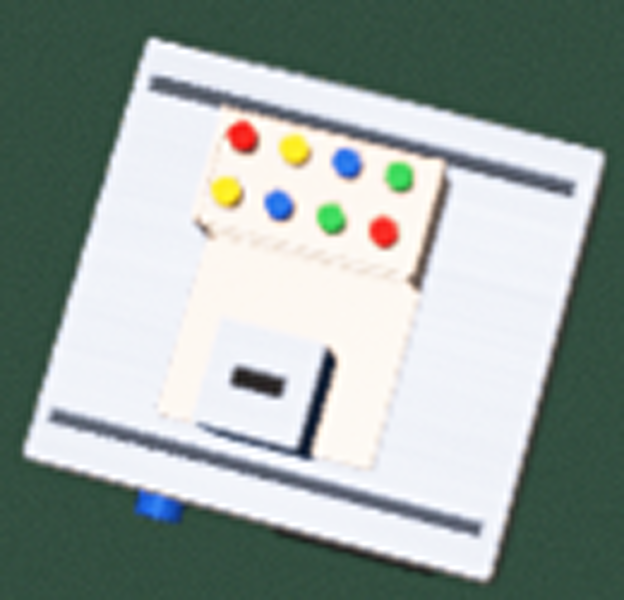

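View pics/b.png

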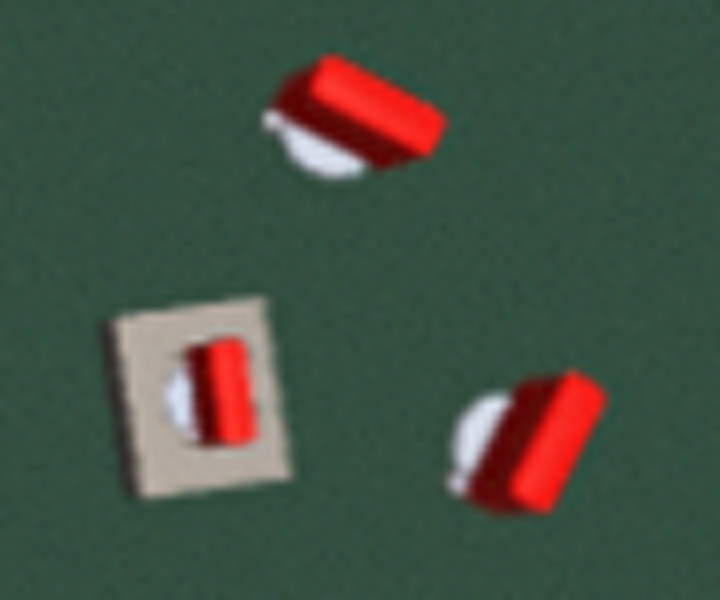

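```bash
cat >> h.py <<'E'
def ray(s,px,z):
    px=np.atleast_2d(np.array(px,float));K=np.array(s['mtx'])
    D=np.array([s['k1'],0,0,0,0],float)
    n=cv2.undistortPoints(px[:,None],K,D)[:,0]
    R=cv2.Rodrigues(np.array(s['rvec'],float))[0]
    C=-R.T@np.array(s['tvec']).ravel()
    d=np.c_[n,np.ones(len(n))]@R
    return C+d*((np.atleast_1d(z)-C[2])/d[:,2])[:,None]
def rectpx(mask):  # float weights -> centre + minarearect using upscaled
    m=cv2.resize(mask.astype(np.float32),None,fx=8,fy=8,interpolation=cv2.INTER_CUBIC)
    b=(m>.5).astype(np.uint8);n,l,st,c=cv2.connectedComponentsWithStats(b)
    i=1+np.argmax(st[1:,4]);cs,_=cv2.findContours((l==i).astype(np.uint8),0,2)
    r=cv2.minAreaRect(cs[0]);bx=cv2.boxPoints(r)
    return (np.vstack([c[i],bx])+.5)/8-.5
E
python3 - <<'E'
from h import *
s=dict(np.load('top0.npz'))
im=s['image'].astype(float)
R,G,B=im[...,0],im[...,1],im[...,2]
def rep(name,w,r,off,z):
    p=rectpx(w)+np.array(off)
    P=ray(s,p,z);b=P[1:]
    e=b[1]-b[0],b[2]-b[1]
    e=sorted(e,key=lambda v:-np.hypot(*v[:2]))
    print(name,'px',p[0].round(2),'centroid',P[0].round(4),'boxc',b.mean(0).round(4),'L',[round(float(np.hypot(*v[:2])),4) for v in e],'yawlong',np.degrees(np.arctan2(e[0][1],e[0][0])).round(1))
# key top: bright red
for (y0,y1,x0,x1) in [(215,245,415,440),(183,206,432,458),(222,248,455,480)]:
    w=np.clip((R-G-100)/(230-100.),0,1)[y0:y1,x0:x1]
    print(R[y0:y1,x0:x1].max()); rep('key',(R[y0:y1,x0:x1]-170)/(230-170)-.0*w,0,(x0,y0),.076 if x0==415 else .087)
y0,y1,x0,x1=172,187,235,253
V=im.sum(2)[y0:y1,x0:x1]/3;print(V.min(),V.max())
rep('slot',np.clip((V.max()-20-V)/(V.max()-20-V.min()),0,1),0,(x0,y0),.135)
# holder top
c=np.array([[115,318],[265,300],[290,477],[140,497]])/8+np.array([400,180])-.44
P=ray(s,c,.03);print(P.round(4),P.mean(0));
for a,b in((0,3),(1,2),(0,1),(3,2)):
    v=P[a]-P[b];print(np.hypot(*v[:2]),np.degrees(np.arctan2(v[1],v[0])))
c=np.array([[150,38],[606,153],[490,580],[25,455]])/4.8+np.array([190,100])-.4
P=ray(s,c,.075);print(P.round(4),P.mean(0));
for a,b in((0,3),(1,2),(0,1),(3,2)):
    v=P[a]-P[b];print(np.hypot(*v[:2]),np.degrees(np.arctan2(v[1],v[0])))
E
```

```text
254.0
key px [428.88 228.55] centroid [ 0.4495 -0.284   0.076 ] boxc [ 0.4496 -0.2843  0.076 ] L [0.0331, 0.0126] yawlong -174.4
253.0
key px [446.71 192.67] centroid [ 0.5398 -0.3304  0.087 ] boxc [ 0.5399 -0.3304  0.087 ] L [0.0429, 0.0139] yawlong -118.1
251.0
key px [469.21 234.86] centroid [ 0.4319 -0.3846  0.087 ] boxc [ 0.432  -0.3847  0.087 ] L [0.043, 0.0138] yawlong -29.6
35.666666666666664 247.66666666666666
slot px [243.25 179.11] centroid [0.5706 0.1792 0.135 ] boxc [0.5706 0.1792 0.135 ] L [0.0269, 0.0101] yawlong -105.3
[[ 0.4762 -0.2557  0.03  ]
 [ 0.4817 -0.3062  0.03  ]
 [ 0.4231 -0.3127  0.03  ]
 [ 0.4171 -0.2625  0.03  ]] [ 0.44955066 -0.28427648  0.03      ]
0.059485549247973335 6.534563768497939
0.058991085842803534 6.415481350845569
0.0507386796204472 96.2326065812889
0.050615879064969754 96.79173942626123
[[0.7717 0.2526 0.075 ]
 [0.7037 0.0021 0.075 ]
 [0.4729 0.0646 0.075 ]
 [0.5411 0.3152 0.075 ]] [0.62233469 0.15862641 0.075     ]
0.23893396450195398 -15.183893601816449
0.23912090602483374 -15.162533700888321
0.2596249470716306 74.8094295910991
0.2597141805293233 74.7681942074604
```

```bash
python3 -m inch '[{"linear":[0.33,-0.9,0],"twist":0.042,"gripper":0.5},{"linear":[0.33,-0.9,0],"twist":0.042,"gripper":0.5},{"linear":[0.33,-0.9,0],"twist":0.042,"gripper":0.5}]'
python3 -m inch '[{"linear":[0.33,-0.9,0],"twist":0.042,"gripper":0.5},{"linear":[0.33,-0.9,0],"twist":0.042,"gripper":0.5},{"linear":[0.33,-0.9,0],"twist":0.042,"gripper":0.5}]'
python3 -m inch '[{"linear":[0.33,-0.9,0],"twist":0.042,"gripper":0.5},{"linear":[0.33,-0.9,0],"twist":0.042,"gripper":0.5},{"linear":[0.33,-0.9,0],"twist":0.042,"gripper":0.5}]'
python3 -m inch '[{"linear":[0.33,-0.9,0],"twist":0.042,"gripper":0.5},{"linear":[0.33,-0.9,0],"twist":0.042,"gripper":0.5},{"linear":[0.33,-0.9,0],"twist":0.042,"gripper":0.5},{"linear":[0.33,-0.9,0],"twist":0.042,"gripper":0.5}]'
```

```text
time: 0.35
tool_pos: [0.1877, 0.4344, 0.2265]
ee_rot: [-3.138, 0.001, 2.9]
wrist_force: [0.8, -0.6, 0.6]
width: 0.0773
time: 0.6
tool_pos: [0.2208, 0.3446, 0.2273]
ee_rot: [-3.14, 0.001, 2.943]
wrist_force: [0.3, -0.3, 0.2]
width: 0.0575
time: 0.85
tool_pos: [0.2539, 0.2546, 0.2274]
ee_rot: [-3.14, 0.001, 2.986]
wrist_force: [0.1, 0.6, 0.2]
width: 0.0472
time: 1.18
tool_pos: [0.2868, 0.1658, 0.2275]
ee_rot: [-3.141, 0.001, 3.027]
wrist_force: [0.1, 0.6, -1.1]
width: 0.0467
```

```bash
python3 -m inch '[{"linear":[0.33,-0.9,0],"twist":0.042,"gripper":0.5},{"linear":[0.33,-0.9,0],"twist":0.042,"gripper":0.5},{"linear":[0.33,-0.9,0],"twist":0.042,"gripper":0.5}]'
python3 -m inch '[{"linear":[0.33,-0.9,0],"twist":0.042,"gripper":0.5},{"linear":[0.33,-0.9,0],"twist":0.042,"gripper":0.5},{"linear":[0.33,-0.9,0],"twist":0.042,"gripper":0.5}]'
python3 -m inch '[{"linear":[0.33,-0.9,0],"twist":0.042,"gripper":0.5},{"linear":[0.33,-0.9,0],"twist":0.042,"gripper":0.5},{"linear":[0.33,-0.9,0],"twist":0.042,"gripper":0.5}]'
python3 -m inch '[{"linear":[0.33,-0.9,0],"twist":0.042,"gripper":0.5},{"linear":[0.33,-0.9,0],"twist":0.042,"gripper":0.5},{"linear":[0.33,-0.9,0],"twist":0.042,"gripper":0.5}]'
python3 -m inch '[{"linear":[0.3,-0.9,-0.5],"twist":0.042,"gripper":0.4},{"linear":[0.3,-0.9,-0.5],"twist":0.042,"gripper":0.4},{"linear":[0.3,-0.9,-0.5],"twist":0.042,"gripper":0.4},{"linear":[0.3,-0.9,-0.5],"twist":0.042,"gripper":0.4},{"linear":[0.3,-0.9,-0.5],"twist":0.042,"gripper":0.4}]'
python3 - <<'E'
from h import *
o=robot.get_obs();print(o['tool_pos'],o['ee_rot'],o['joint_positions'])
snap('side','s1.png');snap('top','t1.png')
E
```

```text
time: 1.43
tool_pos: [0.3199, 0.0758, 0.2274]
ee_rot: [-3.14, 0.001, 3.075]
wrist_force: [-0.0, 0.7, 0.9]
width: 0.0476
time: 1.68
tool_pos: [0.3532, -0.0149, 0.2272]
ee_rot: [-3.14, 0.0, 3.118]
wrist_force: [0.3, 0.6, -0.7]
width: 0.0472
time: 1.93
tool_pos: [0.3865, -0.1049, 0.2268]
ee_rot: [-3.141, -0.0, -3.12]
wrist_force: [-0.0, 0.3, 0.1]
width: 0.0467
time: 2.18
tool_pos: [0.4196, -0.1946, 0.2265]
ee_rot: [-3.141, -0.001, -3.076]
wrist_force: [-1.2, -0.1, 0.1]
width: 0.0468
time: 2.6
tool_pos: [0.4482, -0.2806, 0.1759]
ee_rot: [3.138, -0.002, -3.03]
wrist_force: [0.2, -0.3, 1.0]
width: 0.0378
[ 0.4482175  -0.28059489  0.17593177] [ 3.13766490e+00 -2.17240125e-03 -3.02967543e+00] [-6.67367300e-01  5.89656130e-02  1.50294737e+00  1.26768651e-03
  1.58398545e+00 -2.35006259e+00]
```

View pics/s1.png

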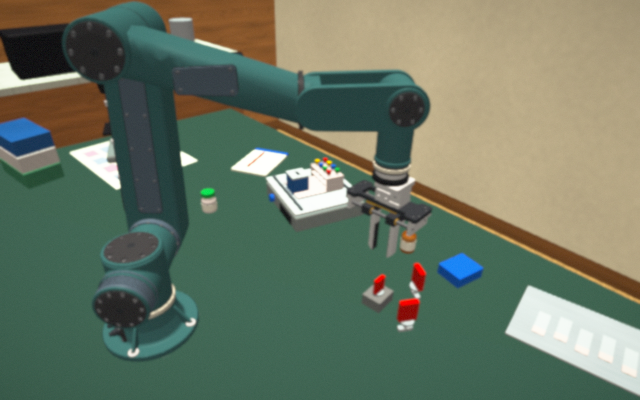

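The side view shows the gripper above the parked key, at (380,285), with jaws straddling and clear of the decoys. Next I'll descend.

```bash
python3 -m inch '[{"linear":[0.013,-0.034,-0.3],"twist":0,"gripper":0.4},{"linear":[0.013,-0.034,-0.6],"twist":0,"gripper":0.4},{"linear":[0.013,-0.034,-0.85],"twist":0,"gripper":0.4},{"linear":[0.013,-0.034,-1],"twist":0,"gripper":0.4},{"linear":[0.013,-0.034,-1],"twist":0,"gripper":0.4}]'
python3 -m inch '[{"linear":[0,0,-0.06],"twist":0,"gripper":0.4},{"linear":[0,0,-0.13],"twist":0,"gripper":0.4},{"linear":[0,0,-0.13],"twist":0,"gripper":0.4},{"linear":[0,0,-0.13],"twist":0,"gripper":0.4}]'
```

```text
time: 3.12
tool_pos: [0.4478, -0.2822, 0.0749]
ee_rot: [3.137, -0.004, -3.028]
wrist_force: [-0.7, 0.5, -0.3]
width: 0.0374
time: 3.45
tool_pos: [0.4498, -0.2854, 0.0655]
ee_rot: [-3.141, 0.001, -3.029]
wrist_force: [-0.5, 0.3, 0.4]
width: 0.0378
```

```bash
python3 -m inch '[{"linear":[0,0,0],"twist":0,"gripper":0.4},{"linear":[0,0,0],"twist":0,"gripper":0.4}]'
python3 - <<'E'
from h import *
s=snap('top','t2.png');o=robot.get_obs();print(o['tool_pos'],o['ee_rot'])
s=snap('side','s2.png');o=robot.get_obs();print(o['tool_pos'],o['ee_rot'])
im=cv2.imread('pics/s2.png');cv2.imwrite('pics/s2c.png',cv2.resize(im[200:350,320:480],None,fx=4,fy=4,interpolation=cv2.INTER_CUBIC))
E
```

```text
time: 3.62
tool_pos: [0.4498, -0.2858, 0.0655]
ee_rot: [-3.14, 0.001, -3.03]
wrist_force: [0.2, 0.4, -0.3]
width: 0.0372
[ 0.44969523 -0.2857368   0.06528738] [-3.14069205e+00  1.04038952e-03 -3.02967289e+00]
[ 0.44958659 -0.28567843  0.06510593] [-3.14091328e+00  7.89787250e-04 -3.02968680e+00]
```

View pics/s2c.png

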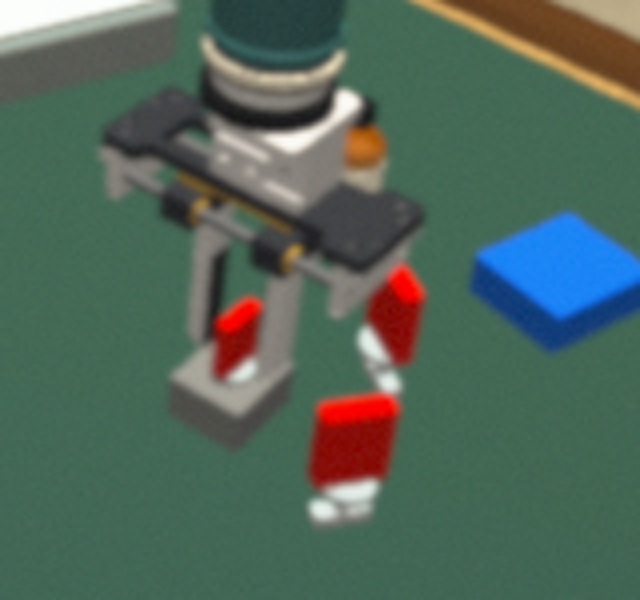

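The enlarged side view shows the parked key's handle between the two fingers, at about (235,335) in the crop. I'll close the gripper now.

```bash
python3 -m inch '[{"linear":[0,0,-0.02],"twist":0,"gripper":0.2},{"linear":[0,0,-0.02],"twist":0,"gripper":0.1},{"linear":[0,0,-0.02],"twist":0,"gripper":0},{"linear":[0,0,-0.02],"twist":0,"gripper":0},{"linear":[0,0,-0.02],"twist":0,"gripper":0},{"linear":[0,0,-0.02],"twist":0,"gripper":0},{"linear":[0,0,-0.02],"twist":0,"gripper":0},{"linear":[0,0,-0.02],"twist":0,"gripper":0}]'
python3 - <<'E'
from h import *
o=robot.get_obs();print(o['tool_pos'],o['ee_rot'],o['wrist_torque'],o['width'])
E
```

```text
time: 4.38
tool_pos: [0.4492, -0.2854, 0.0624]
ee_rot: [3.141, -0.0, -3.03]
wrist_force: [-0.3, -0.8, -0.9]
width: 0.0122
[ 0.44924534 -0.28535215  0.06239471] [ 3.14142377e+00 -1.64755465e-04 -3.02952731e+00] [-0.00881955  0.0006218   0.00154451] 0.012150169438847886
```

```bash
python3 -m inch '[{"linear":[0,0,0.1],"twist":0,"gripper":0},{"linear":[0,0,0.3],"twist":0,"gripper":0},{"linear":[0,0,0.6],"twist":0,"gripper":0},{"linear":[0,0,0.9],"twist":0,"gripper":0},{"linear":[0,0,1],"twist":0,"gripper":0}]'
python3 -m inch '[{"linear":[0,0.1,0.3],"twist":0,"gripper":0},{"linear":[0,0.3,0.6],"twist":-0.1,"gripper":0},{"linear":[0.1,0.6,0.7],"twist":-0.2,"gripper":0},{"linear":[0.2,0.9,0.7],"twist":-0.3,"gripper":0}]'
python3 - <<'E'
from h import *
o=robot.get_obs();print(o['tool_pos'],o['ee_rot'],o['width'])
s=snap('side','s3.png');s=snap('top','t3.png')
E
```

```text
time: 4.8
tool_pos: [0.4512, -0.287, 0.1685]
ee_rot: [-3.135, 0.007, -3.03]
wrist_force: [0.8, -0.3, 1.1]
width: 0.0117
time: 5.13
tool_pos: [0.4706, -0.1958, 0.2367]
ee_rot: [-3.139, 0.008, 2.932]
wrist_force: [0.8, -0.1, -0.8]
width: 0.0119
[ 0.47064827 -0.19581675  0.23673067] [-3.13936562  0.00751767  2.93193804] 0.011872931798283666
```

View pics/s3.png

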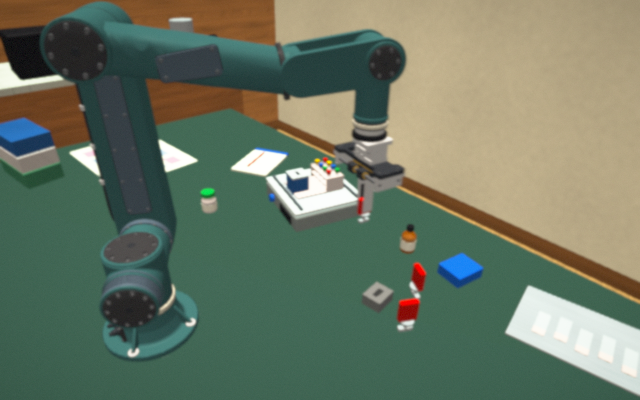

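The key is held (side view, (362,205)) and the holder is empty. I'll carry it over to the tower.

```bash
python3 -m inch '[{"linear":[0.06,0.23,0],"twist":-0.1,"gripper":0},{"linear":[0.12,0.47,0],"twist":-0.2,"gripper":0},{"linear":[0.19,0.7,0],"twist":-0.3,"gripper":0},{"linear":[0.25,0.93,0],"twist":-0.39,"gripper":0}]'
python3 -m inch '[{"linear":[0.06,0.23,0],"twist":-0.1,"gripper":0},{"linear":[0.12,0.47,0],"twist":-0.2,"gripper":0},{"linear":[0.19,0.7,0],"twist":-0.3,"gripper":0},{"linear":[0.25,0.93,0],"twist":-0.39,"gripper":0}]'
python3 -m inch '[{"linear":[0.06,0.23,0],"twist":-0.1,"gripper":0},{"linear":[0.12,0.47,0],"twist":-0.2,"gripper":0},{"linear":[0.19,0.7,0],"twist":-0.3,"gripper":0},{"linear":[0.25,0.93,0],"twist":-0.39,"gripper":0}]'
python3 -m inch '[{"linear":[0.06,0.23,0],"twist":-0.1,"gripper":0},{"linear":[0.12,0.47,0],"twist":-0.2,"gripper":0},{"linear":[0.19,0.7,0],"twist":-0.3,"gripper":0},{"linear":[0.25,0.93,0],"twist":-0.39,"gripper":0},{"linear":[0.25,0.93,0],"twist":-0.39,"gripper":0},{"linear":[0.25,0.93,0],"twist":-0.39,"gripper":0}]'
python3 - <<'E'
from h import *
s=snap('side','s4.png');np.savez('side4.npz',**s);s=snap('top','t4.png')
o=robot.get_obs();print(o['tool_pos'],o['ee_rot'],o['width'],o['wrist_force'],o['joint_positions'])
im=cv2.imread('pics/s4.png');cv2.imwrite('pics/s4c.png',cv2.resize(im[120:240,250:390],None,fx=5,fy=5,interpolation=cv2.INTER_CUBIC))
E
```

```text
time: 5.57
tool_pos: [0.4941, -0.102, 0.2316]
ee_rot: [-3.141, -0.001, 2.526]
wrist_force: [-0.6, -0.5, -1.0]
width: 0.012
time: 5.9
tool_pos: [0.5193, -0.0089, 0.2315]
ee_rot: [-3.14, -0.0, 2.118]
wrist_force: [-0.2, -0.4, -0.8]
width: 0.0122
time: 6.23
tool_pos: [0.5444, 0.0841, 0.2315]
ee_rot: [-3.14, 0.0, 1.71]
wrist_force: [-0.0, -0.6, -0.7]
width: 0.0118
time: 6.73
tool_pos: [0.5692, 0.1767, 0.2311]
ee_rot: [-3.14, 0.002, 1.309]
wrist_force: [-0.2, 0.7, -0.7]
width: 0.012
[0.56916925 0.175516   0.23182283] [-3.14084256e+00  1.43014645e-03  1.30665419e+00] 0.011872490847825868 [-0.23362954  0.17715706 -0.73178687] [ 2.04468254e-01  1.89585467e-01  1.24735493e+00 -9.45819472e-04
  1.70596735e+00  4.68484088e-01]
```

View pics/s4c.png

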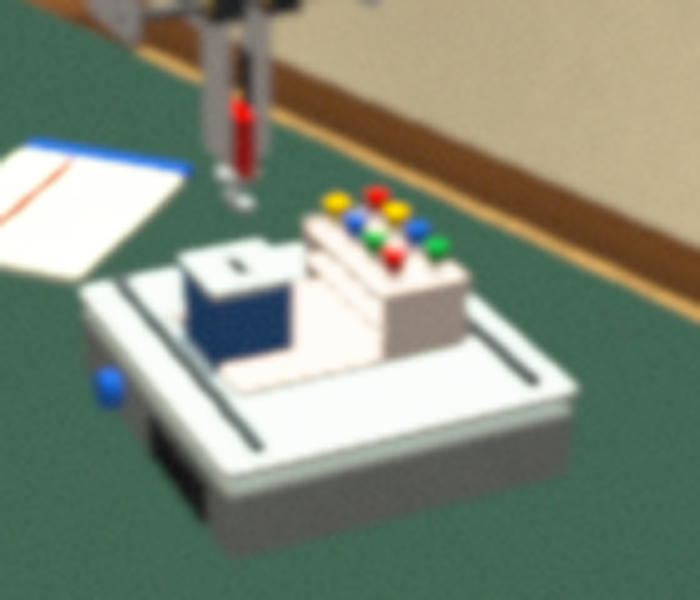

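View pics/t4.png

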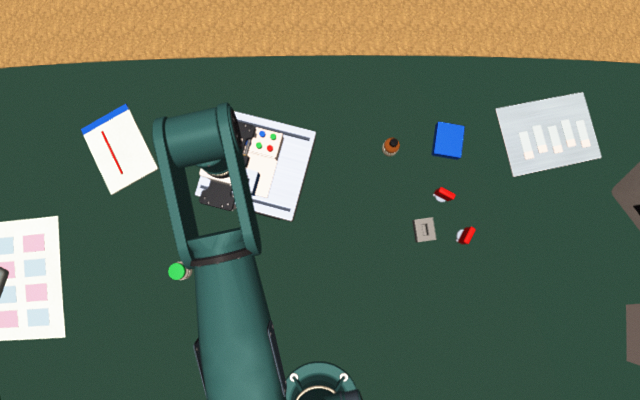

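```bash
python3 - <<'E'
from h import *
s=dict(np.load('side4.npz'));im=s['image']
a=np.array(im[165:185,288:308]).mean(2)
print(a.astype(int))
y0,x0=165,288
w=np.clip((190-a)/(190-a[5:13,5:14].min()),0,1)
b=np.zeros_like(w);b[5:13,4:15]=w[5:13,4:15]
p=rectpx(b)[0]+[x0,y0];print('slot',p,ray(s,p,.135))
# head bar crop
cv2.imwrite('pics/s4d.png',cv2.resize(im[135:185,280:320,::-1],None,fx=12,fy=12,interpolation=cv2.INTER_CUBIC))
# predicted projection of key head at several xy & z
t=np.array([.5692,.1762,0])
for z,n in((.1794,'bottom'),(.1864,'bartop'),(.1994,'collar under'),(.2034,'collar top'),(.2454,'top')):
    for e in (-.013,0,.013):
        yaw=1.307;P=np.array([t[0]+e*np.cos(yaw),t[1]+e*np.sin(yaw),z])
        q=cv2.projectPoints(P[None],s['rvec'],s['tvec'],s['mtx'],np.array([s['k1'],0,0,0,0.]))[0].ravel();print(n,e,q,((q-[280,135])*12+5.5).round())
E
```

```text
[[ 85  83  84  84  85  84  84  85  86  84  84  85  84  85  84  84  84  85
   85  85]
 [ 82  84  83  84  85  83  85  84  88  86  91  91  95  95  92  87  83  85
   85  85]
 [ 85  86  88  86  87  89  92  97 103 109 125 136 146 147 132 106  92  88
   93  94]
 [ 91  90  96 100 112 123 135 148 168 184 198 209 217 217 197 156 127 127
  136 149]
 [127 136 148 167 184 197 207 219 231 239 242 245 247 245 238 220 201 201
  210 221]
 [197 211 222 233 238 241 240 239 239 243 248 250 251 250 249 246 244 244
  244 247]
 [242 245 247 248 249 247 240 226 213 219 236 247 251 251 251 251 251 250
  250 251]
 [245 250 251 251 251 249 241 214 171 165 201 235 247 251 251 251 251 251
  251 251]
 [233 247 250 251 251 250 246 230 186 148 162 208 239 249 251 251 251 251
  251 251]
 [196 233 247 251 251 251 250 246 228 194 186 212 236 247 251 251 251 250
  248 248]
 [147 198 234 247 251 251 251 250 246 238 236 240 244 245 247 246 244 239
  233 227]
 [105 146 201 236 248 251 251 250 247 244 242 241 237 231 224 218 205 189
  176 174]
 [ 79 104 151 207 236 243 244 239 232 223 215 205 188 174 164 152 139 124
  114 
[... 771 characters left out ...]
.]
bottom 0.013 [294.95924372 158.36828754] [185. 286.]
bartop -0.013 [298.26211557 159.53581798] [225. 300.]
bartop 0 [296.58261515 157.91814489] [204. 281.]
bartop 0.013 [294.92898107 156.32542742] [185. 261.]
collar under -0.013 [298.22170812 155.66885826] [224. 254.]
collar under 0 [296.53400221 154.07315017] [204. 234.]
collar under 0.013 [294.87242669 152.50219648] [184. 216.]
collar top -0.013 [298.20921108 154.47106295] [224. 239.]
collar top 0 [296.51896568 152.88222517] [204. 220.]
collar top 0.013 [294.85493265 151.31807764] [184. 201.]
top -0.013 [298.07615088 141.66319571] [222.  85.]
top 0 [296.3588148  140.14978496] [202.  67.]
top 0.013 [294.66857365 138.66032423] [182.  49.]
```

View pics/s4d.png

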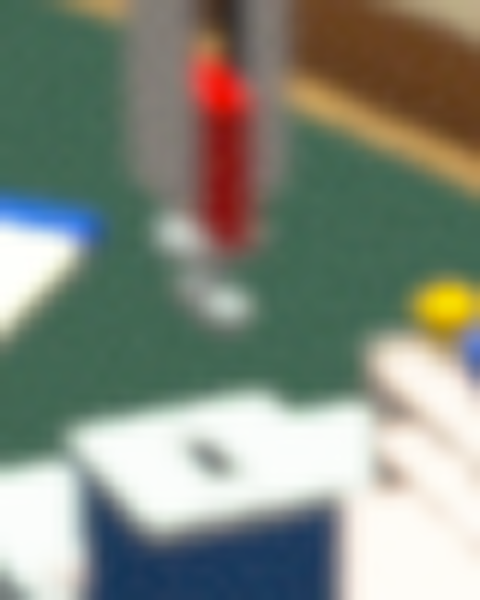

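```bash
cat > ov.py <<'E'
from h import *
def draw(s,fn,x,y,tz,yaw,roi=(135,185,280,320),f=12,zoff=.0194):
    im=s['image'];r=roi
    b=cv2.resize(im[r[0]:r[1],r[2]:r[3],::-1],None,fx=f,fy=f,interpolation=cv2.INTER_CUBIC)
    b=b.copy();m=tz-zoff
    c,sn=np.cos(yaw),np.sin(yaw)
    def box(lx,ly,z0,z1,col):
        P=np.array([[x+a*lx*c-d*ly*sn,y+a*lx*sn+d*ly*c,z] for z in(z0,z1) for a in(-1,1) for d in(-1,1)])
        q=cv2.projectPoints(P,s['rvec'],s['tvec'],s['mtx'],np.array([s['k1'],0,0,0,0.]))[0][:,0]
        q=((q-[r[2],r[0]])+.5)*f-.5
        for i,j in((0,1),(0,2),(1,3),(2,3),(4,5),(4,6),(5,7),(6,7),(0,4),(1,5),(2,6),(3,7)):
            cv2.line(b,tuple(int(v) for v in q[i]),tuple(int(v) for v in q[j]),col,1)
    box(.017,.006,m-.009,m+.033,(255,255,0));box(.013,.0045,m-.033,m-.026,(255,0,255))
    cv2.imwrite('pics/'+fn,b)
E
python3 - <<'E'
from ov import *
s=dict(np.load('side4.npz'));draw(s,'ov1.png',.5692,.1762,.2315,1.307)
E
```

```text
(no output)
```

View pics/ov1.png

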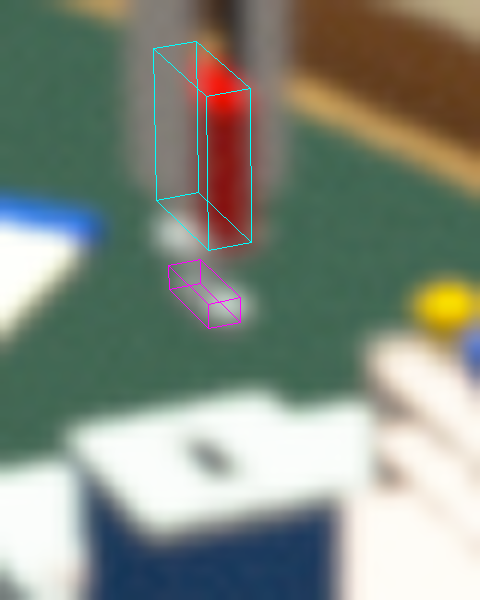

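```bash
python3 -m inch '[{"linear":[0.01,0.015,-0.1],"twist":0,"gripper":0},{"linear":[0.01,0.015,-0.25],"twist":0,"gripper":0},{"linear":[0.01,0.015,-0.35],"twist":0,"gripper":0},{"linear":[0.01,0.015,-0.4],"twist":0,"gripper":0},{"linear":[0.01,0.015,-0.4],"twist":0,"gripper":0},{"linear":[0.01,0.015,-0.4],"twist":0,"gripper":0},{"linear":[0.01,0.015,-0.4],"twist":0,"gripper":0}]'
python3 - <<'E'
from h import *
s=snap('side','s5.png');np.savez('side5.npz',**s)
o=robot.get_obs();print(o['tool_pos'],o['ee_rot'],o['wrist_force'])
import ov
ov.draw(s,'ov2.png',*o['tool_pos'],o['ee_rot'][2],roi=(145,190,280,320))
im=s['image'];cv2.imwrite('pics/s5c.png',cv2.resize(im[145:190,280:320,::-1],None,fx=12,fy=12,interpolation=cv2.INTER_CUBIC))
E
```

```text
time: 7.42
tool_pos: [0.5707, 0.178, 0.1932]
ee_rot: [3.14, -0.001, 1.306]
wrist_force: [0.2, -0.6, -0.4]
width: 0.0119
[0.57075194 0.17807656 0.19348435] [ 3.13994605e+00 -7.34036397e-04  1.30575906e+00] [ 0.21015456  0.16548648 -0.30340385]
```

View pics/ov2.png

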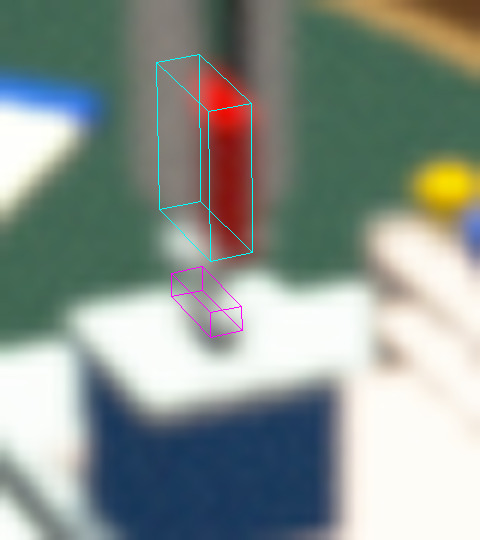

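View pics/s5c.png

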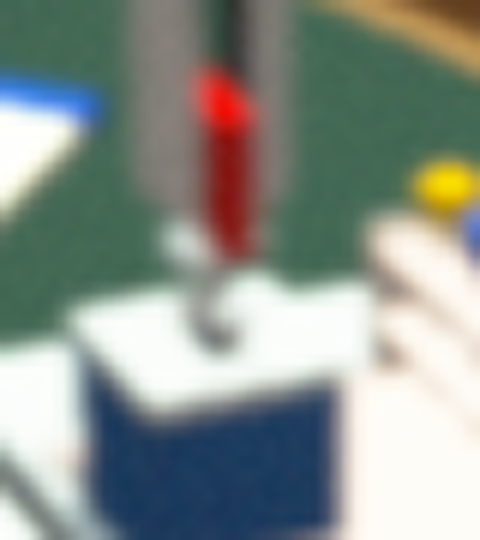

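The view shows the head directly over the slot, a few mm above it ((215,335) in the crop). Next I'll lower it gently, checking the force.

```bash
python3 -m inch '[{"linear":[0,0,-0.02],"twist":0,"gripper":0},{"linear":[0,0,-0.04],"twist":0,"gripper":0},{"linear":[0,0,-0.05],"twist":0,"gripper":0},{"linear":[0,0,-0.05],"twist":0,"gripper":0},{"linear":[0,0,-0.05],"twist":0,"gripper":0}]'
python3 -m inch '[{"linear":[0,0,-0.01],"twist":0,"gripper":0},{"linear":[0,0,-0.02],"twist":0,"gripper":0},{"linear":[0,0,-0.02],"twist":0,"gripper":0}]'
```

```text
time: 7.88
tool_pos: [0.5703, 0.1782, 0.1875]
ee_rot: [3.141, 0.0, 1.306]
wrist_force: [0.2, -0.1, -1.4]
width: 0.012
time: 8.13
tool_pos: [0.5704, 0.1782, 0.187]
ee_rot: [3.14, -0.001, 1.306]
wrist_force: [-2.1, -0.2, 4.5]
width: 0.0118
```

```bash
python3 -m inch '[{"linear":[-0.008,0.002,0],"twist":0,"gripper":0},{"linear":[-0.015,0.004,0],"twist":0,"gripper":0},{"linear":[-0.015,0.004,0],"twist":0,"gripper":0}]'
python3 -m inch '[{"linear":[-0.008,0.002,0],"twist":0,"gripper":0},{"linear":[-0.015,0.004,0],"twist":0,"gripper":0},{"linear":[-0.015,0.004,0],"twist":0,"gripper":0}]'
```

```text
time: 8.38
tool_pos: [0.57, 0.1783, 0.187]
ee_rot: [3.137, -0.001, 1.306]
wrist_force: [1.9, -0.9, 6.2]
width: 0.0119
time: 8.63
tool_pos: [0.5691, 0.1786, 0.187]
ee_rot: [3.136, -0.001, 1.305]
wrist_force: [3.2, -1.3, 5.7]
width: 0.012
```

```bash
python3 -m inch '[{"linear":[0.006,-0.008,0],"twist":0,"gripper":0},{"linear":[0.006,-0.016,0],"twist":0,"gripper":0},{"linear":[0.006,-0.016,0],"twist":0,"gripper":0}]'
python3 -m inch '[{"linear":[-0.002,-0.008,0],"twist":0,"gripper":0},{"linear":[-0.004,-0.016,0],"twist":0,"gripper":0},{"linear":[-0.004,-0.016,0],"twist":0,"gripper":0}]'
python3 -m inch '[{"linear":[-0.002,-0.008,0],"twist":0,"gripper":0},{"linear":[-0.004,-0.016,0],"twist":0,"gripper":0},{"linear":[-0.004,-0.016,0],"twist":0,"gripper":0}]'
```

```text
time: 8.88
tool_pos: [0.5692, 0.1782, 0.187]
ee_rot: [3.138, -0.004, 1.306]
wrist_force: [2.9, 0.9, 6.6]
width: 0.0117
time: 9.13
tool_pos: [0.5687, 0.1775, 0.1872]
ee_rot: [3.138, -0.005, 1.307]
wrist_force: [2.0, 2.3, 6.8]
width: 0.0115
time: 9.38
tool_pos: [0.5681, 0.1763, 0.1873]
ee_rot: [3.139, -0.006, 1.307]
wrist_force: [2.3, 3.5, 7.2]
width: 0.0119
```

```bash
python3 -m inch '[{"linear":[0.015,-0.004,0],"twist":0,"gripper":0},{"linear":[0.03,-0.008,0],"twist":0,"gripper":0},{"linear":[0.03,-0.008,0],"twist":0,"gripper":0}]'
python3 -m inch '[{"linear":[0.01,-0.003,0],"twist":0,"gripper":0},{"linear":[0.02,-0.005,0],"twist":0,"gripper":0},{"linear":[0.02,-0.005,0],"twist":0,"gripper":0}]'
python3 -m inch '[{"linear":[0.01,-0.003,0],"twist":0,"gripper":0},{"linear":[0.02,-0.005,0],"twist":0,"gripper":0},{"linear":[0.02,-0.005,0],"twist":0,"gripper":0}]'
```

```text
time: 9.63
tool_pos: [0.5687, 0.1763, 0.1872]
ee_rot: [-3.138, -0.005, 1.308]
wrist_force: [-3.8, 4.6, 9.8]
width: 0.0115
time: 9.88
tool_pos: [0.5696, 0.1759, 0.1872]
ee_rot: [-3.136, -0.005, 1.308]
wrist_force: [-6.0, 4.2, 10.9]
width: 0.0118
time: 10.13
tool_pos: [0.5716, 0.1749, 0.1872]
ee_rot: [-3.136, -0.004, 1.308]
wrist_force: [-5.7, 4.4, 10.8]
width: 0.0121
```

```bash
python3 -m inch '[{"linear":[0,0,0.02],"twist":0,"gripper":0},{"linear":[0,0.03,0.04],"twist":0,"gripper":0},{"linear":[0,0.06,0.04],"twist":0,"gripper":0},{"linear":[0,0.06,0.04],"twist":0,"gripper":0},{"linear":[0,0.06,0.04],"twist":0,"gripper":0}]'
python3 - <<'E'
from h import *
s=snap('side','s6.png');o=robot.get_obs();print(o['tool_pos'],o['ee_rot'],o['wrist_force'],o['width'])
im=s['image'];cv2.imwrite('pics/s6c.png',cv2.resize(im[145:190,280:320,::-1],None,fx=12,fy=12,interpolation=cv2.INTER_CUBIC))
E
```

```text
time: 10.55
tool_pos: [0.5737, 0.1784, 0.1883]
ee_rot: [-3.14, 0.001, 1.306]
wrist_force: [-0.2, 0.3, -0.4]
width: 0.0115
[0.57381125 0.17825327 0.18846793] [-3.14012198e+00  9.04961939e-04  1.30591204e+00] [ 0.02712369 -1.18547755 -0.10122332] 0.011670961165615184
```

View pics/s6c.png

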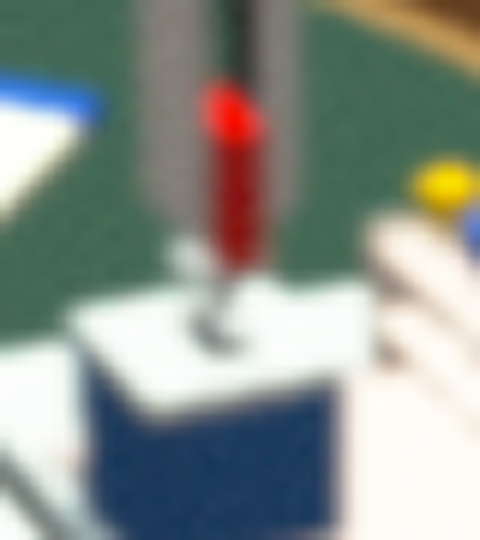

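```bash
python3 - <<'E'
from h import *
s4=dict(np.load('side4.npz'))
# slot model fit in side4: render slot dark rect, blur, compare. params x,y (plane .135), dark level, blur
from scipy.optimize import least_squares
from scipy.ndimage import gaussian_filter
r=(168,177,291,304)
img=s4['image'].astype(float).mean(2)[r[0]:r[1],r[2]:r[3]]
yaw=np.radians(74.8);u=np.array([np.cos(yaw),np.sin(yaw)]);n=np.array([-u[1],u[0]])
F=8
D=np.array([s4['k1'],0,0,0,0.])
def ren(p):
    x,y,amp,sig,base=p
    P=[]
    for a,b in((-1,-1),(1,-1),(1,1),(-1,1)):
        q=np.array([x,y])+a*.0145*u+b*.006*n;P.append([q[0],q[1],.135])
    q=cv2.projectPoints(np.array(P),s4['rvec'],s4['tvec'],s4['mtx'],D)[0][:,0]
    pad=6
    q=((q-[r[2]-pad,r[0]-pad])+.5)*F-.5
    m=np.zeros(((r[1]-r[0]+2*pad)*F,(r[3]-r[2]+2*pad)*F),np.uint8)
    cv2.fillPoly(m,[np.round(q*16).astype(np.int32)],255,cv2.LINE_AA,4)
    m=gaussian_filter(m/255.,sig*F)
    m=m.reshape(m.shape[0]//F,F,m.shape[1]//F,F).mean((1,3))[pad:-pad,pad:-pad]
    return base-amp*m
mask=img>0
yy,xx=np.mgrid[r[0]:r[1],r[2]:r[3]]
mask=(yy>=170)&(yy<=174)&(xx>=293)&(xx<=301)
for z0 in [(.5701,.1756)]:
    f=lambda p:((ren([p[0]/100,p[1]/100,p[2]*100,p[3],250])-img)[mask])
    o=least_squares(f,[z0[0]*100,z0[1]*100,2,.8],diff_step=1e-3);print(o.x,o.cost,np.abs(o.fun).max())
# top
s=dict(np.load('top0.npz'))
o4=o
E
```

```text
[56.944417   17.3878547   0.69679653  0.62118316] 2317.0352026011005 34.227719330473036
```

```bash
python3 -m inch '[{"linear":[0.0,0.02,0],"twist":0,"gripper":0},{"linear":[0.0,0.02,-0.015],"twist":0,"gripper":0},{"linear":[0.0,0.02,-0.03],"twist":0,"gripper":0},{"linear":[0.0,0.02,-0.03],"twist":0,"gripper":0}]'
python3 -m inch '[{"linear":[-0.008,0.002,0],"twist":0,"gripper":0},{"linear":[-0.015,0.004,0],"twist":0,"gripper":0},{"linear":[-0.015,0.004,0],"twist":0,"gripper":0}]'
python3 -m inch '[{"linear":[-0.008,0.002,0],"twist":0,"gripper":0},{"linear":[-0.015,0.004,0],"twist":0,"gripper":0},{"linear":[-0.015,0.004,0],"twist":0,"gripper":0}]'
python3 -m inch '[{"linear":[-0.008,0.002,0],"twist":0,"gripper":0},{"linear":[-0.015,0.004,0],"twist":0,"gripper":0},{"linear":[-0.015,0.004,0],"twist":0,"gripper":0}]'
```

```text
time: 10.93
tool_pos: [0.5742, 0.1804, 0.1874]
ee_rot: [3.141, -0.001, 1.306]
wrist_force: [-1.5, 0.1, 1.9]
width: 0.0121
time: 11.18
tool_pos: [0.5735, 0.1806, 0.1873]
ee_rot: [3.138, -0.001, 1.306]
wrist_force: [1.1, -0.3, 2.9]
width: 0.0119
time: 11.43
tool_pos: [0.57, 0.1812, 0.1854]
ee_rot: [-3.138, 0.001, 1.306]
wrist_force: [0.3, 0.1, -1.5]
width: 0.0121
time: 11.68
tool_pos: [0.5696, 0.1813, 0.1856]
ee_rot: [-3.141, 0.001, 1.306]
wrist_force: [2.6, -1.1, -1.7]
width: 0.0117
```

The head dropped at this position (z is 1.8 mm below the contact level), so the slot is found. I'll back off the side wall a little and lower in steps.

```bash
python3 -m inch '[{"linear":[0.012,-0.003,0],"twist":0,"gripper":0},{"linear":[0.012,-0.003,-0.02],"twist":0,"gripper":0},{"linear":[0.012,-0.003,-0.03],"twist":0,"gripper":0},{"linear":[0.012,-0.003,-0.03],"twist":0,"gripper":0}]'
python3 -m inch '[{"linear":[0,0,-0.02],"twist":0,"gripper":0},{"linear":[0,0,-0.04],"twist":0,"gripper":0},{"linear":[0,0,-0.04],"twist":0,"gripper":0}]'
```

```text
time: 12.02
tool_pos: [0.5704, 0.1813, 0.183]
ee_rot: [-3.14, 0.0, 1.306]
wrist_force: [-0.5, 0.2, -0.7]
width: 0.0115
time: 12.27
tool_pos: [0.5705, 0.1812, 0.1789]
ee_rot: [-3.141, 0.0, 1.306]
wrist_force: [0.3, 0.4, -0.8]
width: 0.0121
```

```bash
python3 -m inch '[{"linear":[0,0,-0.02],"twist":0,"gripper":0},{"linear":[0,0,-0.04],"twist":0,"gripper":0},{"linear":[0,0,-0.05],"twist":0,"gripper":0},{"linear":[0,0,-0.05],"twist":0,"gripper":0}]'
python3 -m inch '[{"linear":[0,0,-0.02],"twist":0,"gripper":0},{"linear":[0,0,-0.04],"twist":0,"gripper":0},{"linear":[0,0,-0.04],"twist":0,"gripper":0},{"linear":[0,0,-0.04],"twist":0,"gripper":0}]'
```

```text
time: 12.6
tool_pos: [0.5709, 0.1813, 0.1752]
ee_rot: [3.141, -0.0, 1.306]
wrist_force: [-0.6, 0.3, 2.9]
width: 0.0115
time: 12.93
tool_pos: [0.5709, 0.1813, 0.1716]
ee_rot: [3.141, -0.001, 1.306]
wrist_force: [-2.4, 0.0, 5.5]
width: 0.012
```

```bash
python3 -m inch '[{"linear":[-0.005,0.001,-0.015],"twist":0,"gripper":0},{"linear":[-0.005,0.001,-0.03],"twist":0,"gripper":0},{"linear":[-0.005,0.001,-0.03],"twist":0,"gripper":0},{"linear":[-0.005,0.001,-0.03],"twist":0,"gripper":0}]'
```

```text
time: 13.27
tool_pos: [0.5708, 0.1813, 0.1692]
ee_rot: [3.139, -0.001, 1.306]
wrist_force: [-1.6, 0.1, 6.7]
width: 0.0119
```

```bash
python3 -m inch '[{"linear":[0,0,0],"twist":-0.1,"gripper":0},{"linear":[0,0,0],"twist":-0.2,"gripper":0},{"linear":[0,0,0],"twist":-0.3,"gripper":0},{"linear":[0,0,0],"twist":-0.3,"gripper":0}]'
python3 - <<'E'
from h import *
o=robot.get_obs();print(o['tool_pos'],o['ee_rot'],o['wrist_force'],o['wrist_torque'])
E
```

```text
time: 13.6
tool_pos: [0.5716, 0.1814, 0.1696]
ee_rot: [3.138, -0.003, 0.988]
wrist_force: [0.1, -0.2, 7.3]
width: 0.0118
[0.5716153  0.18144579 0.16960056] [ 3.1380171  -0.00316514  0.98803632] [ 0.11099833 -0.22284418  7.26398655] [-0.16315908  0.1588056  -0.00856803]
```

```bash
python3 -m inch '[{"linear":[0,0,-0.004],"twist":-0.1,"gripper":0},{"linear":[0,0,-0.004],"twist":-0.2,"gripper":0},{"linear":[0,0,-0.004],"twist":-0.3,"gripper":0},{"linear":[0,0,-0.004],"twist":-0.4,"gripper":0},{"linear":[0,0,-0.004],"twist":-0.4,"gripper":0}]'
python3 -m inch '[{"linear":[0,0,0],"twist":-0.1,"gripper":0},{"linear":[0,0,0],"twist":-0.2,"gripper":0},{"linear":[0,0,0],"twist":-0.3,"gripper":0},{"linear":[0,0,0],"twist":-0.4,"gripper":0},{"linear":[0,0,0],"twist":-0.4,"gripper":0}]'
python3 - <<'E'
from h import *
o=robot.get_obs();print(o['tool_pos'],o['ee_rot'],o['wrist_force'],o['wrist_torque'])
E
```

```text
time: 14.02
tool_pos: [0.5718, 0.1814, 0.1694]
ee_rot: [3.139, -0.005, 0.569]
wrist_force: [1.0, 0.2, 6.7]
width: 0.0119
time: 14.43
tool_pos: [0.5718, 0.1813, 0.1693]
ee_rot: [3.141, -0.005, 0.15]
wrist_force: [0.7, -0.9, 6.9]
width: 0.0118
[0.57179612 0.18131241 0.16934507] [ 3.14130062 -0.00515882  0.15019282] [ 0.6600234  -0.94232602  6.85339883] [-0.10333044  0.14803513 -0.00197633]
```

```bash
python3 -m inch '[{"linear":[0,0,0],"twist":-0.1,"gripper":0},{"linear":[0,0,0],"twist":-0.2,"gripper":0},{"linear":[0,0,0],"twist":-0.3,"gripper":0},{"linear":[0,0,0],"twist":-0.36,"gripper":0},{"linear":[0,0,0],"twist":-0.36,"gripper":0}]'
python3 - <<'E'
from h import *
o=robot.get_obs();print(o['tool_pos'],o['ee_rot'],o['wrist_force'],o['wrist_torque'])
E
python3 -m inch '[{"linear":[0,0,0],"twist":-0.03,"gripper":0},{"linear":[0,0,0],"twist":-0.06,"gripper":0},{"linear":[0,0,0],"twist":-0.06,"gripper":0}]'
python3 - <<'E'
from h import *
o=robot.get_obs();print(o['tool_pos'],o['ee_rot'],o['wrist_force'],o['wrist_torque'])
E
```

```text
time: 14.85
tool_pos: [0.5717, 0.1813, 0.1693]
ee_rot: [-3.14, -0.005, -0.225]
wrist_force: [-0.3, -0.3, 6.3]
width: 0.012
[0.57171908 0.18132423 0.1693008 ] [-3.14003717 -0.00465979 -0.22547026] [-0.28803384 -0.31639227  6.3100971 ] [-0.12425675  0.22102876 -0.06702917]
time: 15.1
tool_pos: [0.5714, 0.1809, 0.1693]
ee_rot: [-3.141, -0.004, -0.287]
wrist_force: [-0.9, -1.3, 7.7]
width: 0.0117
[0.57139894 0.1809415  0.16928951] [-3.14085489 -0.00398344 -0.28719297] [-0.91830756 -1.27240082  7.72869078] [-0.25070204  0.33779789  0.0255481 ]
```

```bash
python3 -m inch '[{"linear":[0,0,0.01],"twist":0.015,"gripper":0},{"linear":[0,0,0.02],"twist":0.015,"gripper":0},{"linear":[0,0,0.035],"twist":0.015,"gripper":0},{"linear":[0,0,0.05],"twist":0.015,"gripper":0},{"linear":[0,0,0.05],"twist":0.015,"gripper":0},{"linear":[0,0,0.05],"twist":0.015,"gripper":0}]'
python3 -m inch '[{"linear":[0,0,0.01],"twist":0,"gripper":0},{"linear":[0,0,0.02],"twist":0,"gripper":0},{"linear":[0,0,0.02],"twist":0,"gripper":0},{"linear":[0,0,0.02],"twist":0,"gripper":0}]'
python3 - <<'E'
from h import *
o=robot.get_obs();print(o['tool_pos'],o['ee_rot'],o['wrist_force'],o['wrist_torque'])
E
```

```text
time: 15.6
tool_pos: [0.5714, 0.1811, 0.173]
ee_rot: [-3.141, -0.003, -0.271]
wrist_force: [2.5, -1.1, 5.7]
width: 0.012
time: 15.93
tool_pos: [0.5708, 0.1813, 0.1742]
ee_rot: [-3.141, -0.001, -0.27]
wrist_force: [3.1, -1.8, 4.3]
width: 0.0115
[0.57077687 0.18129125 0.17424119] [-3.14134562e+00 -1.08874983e-03 -2.70302826e-01] [ 3.09881869 -1.84699812  4.30956302] [-0.24385218 -0.60092871 -0.06162526]
```

```bash
python3 -m inch '[{"linear":[0.01,-0.004,0.005],"twist":0,"gripper":0},{"linear":[0.012,-0.004,0.01],"twist":0,"gripper":0},{"linear":[0.012,-0.004,0.013],"twist":0,"gripper":0},{"linear":[0.012,-0.004,0.013],"twist":0,"gripper":0}]'
python3 - <<'E'
from h import *
s=snap('side','s7.png')
o=robot.get_obs();print(o['tool_pos'],o['ee_rot'],o['wrist_force'],o['wrist_torque'])
im=s['image'];cv2.imwrite('pics/s7c.png',cv2.resize(im[135:195,270:330,::-1],None,fx=10,fy=10,interpolation=cv2.INTER_CUBIC))
E
```

```text
time: 16.27
tool_pos: [0.5709, 0.1812, 0.1744]
ee_rot: [3.141, 0.002, -0.27]
wrist_force: [1.7, 0.6, -0.2]
width: 0.0116
[0.57092674 0.18123593 0.17443961] [ 3.14130541e+00  2.03793668e-03 -2.69869444e-01] [1.11787641 0.48575908 0.81566876] [ 0.19265873 -0.24147648  0.02228373]
```

View pics/s7c.png

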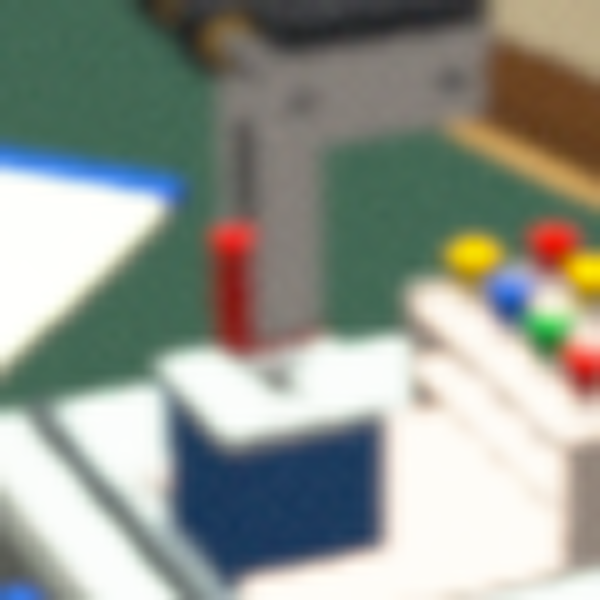

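The side view shows the key turned across the slot, with its collar low on the tower at (275,365) in the crop. The height (key centre about 20 mm above the plate) and near-zero vertical force agree that it is home. I'll release it and retreat upward.

```bash
python3 -m inch '[{"linear":[0,0,0],"twist":0,"gripper":0.15},{"linear":[0,0,0],"twist":0,"gripper":0.25},{"linear":[0,0,0],"twist":0,"gripper":0.35},{"linear":[0,0,0],"twist":0,"gripper":0.4},{"linear":[0,0,0],"twist":0,"gripper":0.4},{"linear":[0,0,0],"twist":0,"gripper":0.4}]'
python3 -m inch '[{"linear":[0,0,0.1],"twist":0,"gripper":0.4},{"linear":[0,0,0.3],"twist":0,"gripper":0.4},{"linear":[0,0,0.6],"twist":0,"gripper":0.4},{"linear":[0,0,0.9],"twist":0,"gripper":0.4},{"linear":[0,0,1],"twist":0,"gripper":0.4},{"linear":[0,0,1],"twist":0,"gripper":0.4}]'
python3 - <<'E'
from h import *
s=snap('side','s8.png');np.savez('side8.npz',**s)
im=s['image'];cv2.imwrite('pics/s8c.png',cv2.resize(im[135:195,270:330,::-1],None,fx=10,fy=10,interpolation=cv2.INTER_CUBIC))
import ov
ov.draw(s,'ov8.png',.5709,.1812,.1744,-.27,roi=(145,195,275,320))
E
```

```text
time: 16.82
tool_pos: [0.5713, 0.1809, 0.1753]
ee_rot: [3.141, 0.0, -0.27]
wrist_force: [0.4, -0.3, -0.9]
width: 0.0372
time: 17.32
tool_pos: [0.5729, 0.1812, 0.2803]
ee_rot: [-3.138, -0.008, -0.27]
wrist_force: [0.0, -0.3, 0.3]
width: 0.0378
```

View pics/s8c.png

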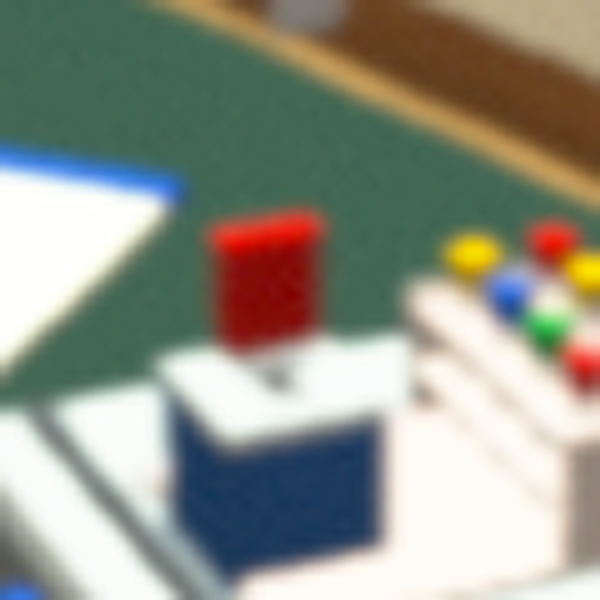

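View pics/ov8.png

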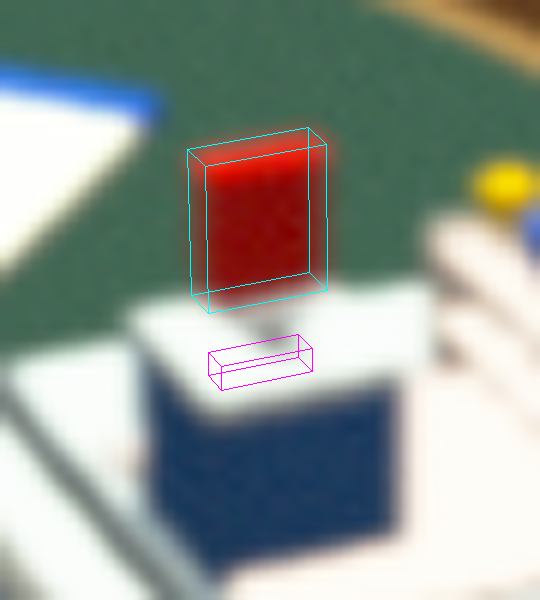

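After release the key stands upright across the slot, and the model at home height overlays it to within about a pixel. The gripper is clear, so I'm handing the job in.

```bash
python3 -m inch '[{"linear":[0,0,0],"twist":0,"gripper":0.4},{"linear":[0,0,0],"twist":0,"gripper":0.4},{"linear":[0,0,0],"twist":0,"gripper":0.4}]'
python3 -c "
from bench import robot
print(robot.get_obs()['qvel'].round(3));print(robot.close_job())"
```

```text
time: 17.62
tool_pos: [0.5707, 0.1807, 0.2728]
ee_rot: [3.139, 0.004, -0.27]
wrist_force: [-0.4, -0.7, 0.0]
width: 0.0373
[ 0.001 -0.003 -0.009  0.001  0.003 -0.   ]
the job is handed in; nothing more can be done
None
```

The key is locked in the tower and released, and I handed the job in at about 17.6 s. No verdict was reported, so the result rests on my own checks.

- **Key:** I took the smallest red T-key from the parking block; the jaws closed on 12 mm, which matches its handle.
- **Finding the slot:** I felt for it at 2–11 N on the wrist sensor, never forcing the key. One sweep dragged harder than the rest, at about 13 N total, so I lifted off and started again. The head then dropped in about 3 mm from my first touch point.
- **Turning and lifting:** I pressed the key down to about 15 mm (its centre above the plate's top) and turned it a quarter turn clockwise. I did not feel a clear rise in torque at the stop, so the angle comes from the measured tool rotation, which is in line with the shaker to within 0.01 rad. The spring then lifted the key to about 20 mm.

**Last checks:** After release, the side picture shows the key upright across the slot at home height, matching the model to within about a pixel. The gripper was about 100 mm above it and still, with no contact force beyond sensor noise. I never went near the bottle, jar or slide box.

**What disagreed:** The two cameras put the slot about 3.6 mm apart, and neither matched exactly where the key went in, so I relied on touch instead.

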